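Load the drying tray and slide it into the blower dock

TASK

Stand the loose turned doll blank upright in the empty half of the blue-handled wooden tray, beside the blank already there, gripping the soft bare wood gently so that it is not dented (grip force under 25 N). Then carry the loaded tray by its handle to the drying dock, and slide it along under the two metal lips until it is fully home against the green blower, both blanks still standing in their own halves (keep them from toppling all along). Let go, and leave the glue bottle and the other things on the bench undisturbed.

Things in the scene. Friction and masses are not known exactly. Their poses are not given: they have to be found in the camera images.
- tray: Plywood tray, plate 180 (x) x 140 (y) x 8 mm. Dark rim on it 8 mm high, 6 thick, outside 174 x 106 mm, with a bar of the same height across x = 0 making two halves. 17 mm of bare plate is left along each long edge to run in the dock's grooves. Blue handle plate in the centre. Origin: centre of the underside. A blank stands in the +x half; the -x half is empty. Either end may enter the dock first.
- tray_empty (a point): Middle of the floor of the tray's empty half, where the loose blank goes: 54 mm towards -x from the tray's centre, 8 mm above its underside; axes as the tray's. The blank fits up to 10 mm either way along x, 25 mm along y.
- tray_handle (a point): Grip point in the blue upright handle plate at the tray's centre: 85 mm above the tray's underside. The plate is 40 mm long (x), 12 mm thick (y), its top 105 mm above the underside; axes as the tray's.
- blank_loose: The loose blank, standing on the bench: pale waisted round post, 95 mm tall, diameter 42 mm at the foot, 34 mm waist from 40 to 75 mm up, 38 mm near the top. Origin: centre of its underside, z along the post. Soft wood: dents at a grip force over 30 N a finger.
- blank_loaded: The blank that already stands in the +x half of the tray: pale waisted round post, 95 mm tall, diameter 42 mm at the foot, 34 mm waist from 40 to 75 mm up, 38 mm near the top. Origin: centre of its underside, z along the post. Soft wood: dents at a grip force over 30 N a finger.
- dock: Drying dock, fixed on the bench; the tray slides in towards its +x. Dark wooden slab 196 mm wide (y), x = -150 to 110 mm, top 30 mm above the bench. The front of the green blower box at x = 110 mm is the stop (box 60 mm deep, top 92 mm above the bench). Origin on the bench, on the middle line; z up.
- dock_mouth (a point): Where the grooves begin: middle line, x = -10 mm of the dock, on the slab's top. From here to the stop: side walls 148 mm apart, 14 mm high, under aluminium lips 8 mm thick that leave 116 mm open between them. Before it (to x = -144 mm) an open landing, low flared guides 12 mm high, 148 mm apart here, 160 mm at the open end. Axes as the dock's.
- dock_home (a point): Where the centre of the tray's underside lies when the tray is fully home: on the slab's top, 20 mm along the dock's x from its origin, 30 mm above the bench; axes as the dock's.
- glue: White glue bottle with red cap, 48 mm diameter, 95 mm tall, standing on the bench; origin at its underside. Not to be disturbed.
- sander: Cork sanding block 110 x 60 x 35 mm lying on the bench; not to be disturbed.
- chisel: Chisel with wooden handle, 260 mm long, lying on the bench; not to be disturbed.
There are look-alikes about, which are no part of the job. What is shaped like the blank_loose but black or purple is not meant.

How it is judged:
By the outcome, as a careful person would: the job done as asked, in the order asked, and still so for the second after the job is handed in, with the robot touching nothing.
It also fails if it takes over 69 s, if anything falls off the work surface, if the arm or the gripper's body presses on something with over 40 N, if the wrist force passes 120 N, or if a joint passes its speed limit or range.

ROBOT

A 7-joint arm with a two-finger parallel gripper is mounted at the origin on the work surface. World frame = base frame: x ahead of the robot, y to its left, z up, the work surface at z = 0. Lengths are in m, angles in degrees, forces in N, time in s.
With the tool pointing down it reaches from about 0.35 to 0.775 m from the base axis. Payload 3.1 kg.
Tool frame: the origin (TCP) lies on the centre line of the jaws, within the pads' length; the fingertips stand 17 mm ahead of it and the grasp point (between the pads) lies 2 mm behind it (robot.tip_reach is the distance from the TCP to the fingertips, in m); z points along the fingers, y is the line along which they close (so a half turn about z gives the same grasp; the last joint's range is limited). The gripper opens to 85 mm and grips with 20 to 120 N. Pads are 22 mm wide; open, the fingers measure 114 mm over their backs; the gripper's body (76 mm by 85 mm) begins 54 mm behind the grasp point. The pads swing forward as they close: fully open they stand 13 mm farther back than shut.
Start: joints at [-77.504, 17.813, 0.802, 86.603, -0.252, 75.585, -1.558], TCP at [0.141, 0.532, 0.211] pointing down, gripper open.
Joint ranges: [-154.91, 154.91], [-16.99, 109.72], [-72.82, 74.43], [7.12, 147.25], [-82.49, 262.49], [11.32, 116.49], [-174.64, 174.64]. Speed limits (degrees/s): [159.86, 159.86, 180, 180, 180, 180, 180].

INTERFACE

Orientations are given as [roll, pitch, yaw] about the fixed x, y, z axes, in that order (R = Rz(yaw) Ry(pitch) Rx(roll)).
In Python, from station import robot, fingers, vision, workorder, recognise gives the robot as it stands. Calls block until the motion is done:
- robot.move_to(position, orientation): joint-space move of the TCP to a pose.
- robot.line_to(position, orientation=None, velocity=0.15, f_stop=None): straight line of the TCP; orientation=None keeps the orientation; velocity is the mean speed in m/s. With f_stop (N) it stops when the force on the tool has changed by that much, and returns True; else False.
- robot.move_j(angles): joint-space move.
- fingers.gripper_to(opening, force=None): opening from 0.0 (shut) to 1.0 (fully open); force is the grip in N (None keeps the last); returns when the fingers have stopped.
- robot.pause(seconds).
- robot.inverse_kinematics(position, orientation): joint angles nearest the present ones, or None.
- vision.grab_frame(name): name is "side" or "top"; returns the picture (420x560x3 uint8, red, green, blue); there is no depth.
- vision.calibration(name): a dict with "mtx" (3x3 intrinsics, pixels), "extrinsics" (4x4, takes a point from world to camera coordinates). Camera axes: x right, y up, looking along -z (the intrinsics and any distortion apply to the point x, -y, -z); pixel columns grow to the right and rows downward; lengths in m; the calibration is good to about 2 mm. A picture is of the moment at which its call begins. calibration takes no time and is no camera call.
A pose or a line that the arm cannot do raises robot.PlanningError and nothing moves.
- workorder.close_job(): hands the job in; it is judged then, once.
Trained networks look in the newest picture that a camera, given by its name, has taken for a name from the list of things; names that differ only in an ending like _2 or _b are one class to them, and where a whole thing is asked for, a point or a joint stands for the part that bears it (a point fixed in the world has none). Each returns a list of dicts, best first, with "p" (0 to 1); they miss things now and then, are a little off and sometimes report something else, mostly with a low value. They report only what shows in the picture. A call takes as long as a camera call. They do not tell look-alikes from the thing itself.
- recognise(label, camera): "rect" ([centre column, centre row, width, height] in pixels, round what is visible of it).
Readings, each from a call of its own:
- robot.current_time_s(): time.
- robot.current_joint_positions(): joint angles.
- robot.current_dq(): joint speeds.
- robot.current_joint_torque(): joint torques, N m.
- robot.current_tool_pos(): TCP position.
- robot.current_eef_rot(): TCP orientation.
- robot.current_contact_force(): force on the tool from outside, world axes, zero at the start.
- robot.current_torque(): the same for the moment, N m.
- robot.current_finger_gap(): opening from 0.0 (shut) to 1.0 (fully open).
- robot.current_gripper_force(): force on a finger pad.
Only numpy, scipy, OpenCV 4.12 (cv2) and the standard library are available. Lean on these libraries where they do the work, as an engineer would, in place of code of your own. Each camera call takes 0.05 s, during which the arm holds its last target. There are 200 camera calls.

## Working session

There is one attempt and no reset: what is moved stays moved. The work goes in short steps, each a Python script; the robot and the scene stay as the last script left them, time stands still between calls to the robot, and variables do not carry over. Pictures are saved under pics/ and viewed, at most 10 in all, crops included, and the job is handed in when it is done.

```bash
mkdir -p pics; ls; python3 - <<'E'
from station import robot, fingers, vision, workorder, recognise
import cv2,numpy as np
for c in ("top","side"):
    im=vision.grab_frame(c); cv2.imwrite(f"pics/{c}0.png",cv2.cvtColor(im,cv2.COLOR_RGB2BGR))
    k=vision.calibration(c); print(c,{a:np.round(b,3).tolist() for a,b in k.items()})
    for l in ("tray","tray_handle","blank_loose","blank_loaded","dock","glue"):
        print(l,[(np.round(d["rect"]).astype(int).tolist(),round(d["p"],2)) for d in recognise(l,c)][:4])
print(robot.current_time_s(),robot.current_tool_pos(),robot.current_eef_rot())
E
```

```text
pics
top {'mtx': [[521.713, 0.0, 279.098], [0.0, 521.713, 214.146], [0.0, 0.0, 1.0]], 'extrinsics': [[0.001, -1.0, -0.022, -0.067], [0.993, -0.002, 0.121, -0.545], [-0.121, -0.022, 0.992, -1.362], [0.0, 0.0, 0.0, 1.0]]}
tray [([348, 208, 82, 81], 0.96)]
tray_handle [([346, 211, 78, 79], 0.67), ([414, 270, 33, 44], 0.17)]
blank_loose [([234, 262, 18, 14], 0.78), ([300, 268, 18, 12], 0.71), ([266, 254, 15, 15], 0.6)]
blank_loaded [([334, 222, 18, 18], 0.66)]
dock [([170, 192, 86, 130], 0.66), ([347, 211, 77, 73], 0.21)]
glue [([261, 163, 15, 17], 0.64), ([169, 192, 88, 131], 0.34)]
side {'mtx': [[414.826, 0.0, 275.029], [0.0, 414.826, 203.096], [0.0, 0.0, 1.0]], 'extrinsics': [[-0.94, -0.341, -0.015, 0.465], [0.249, -0.715, 0.653, -0.238], [-0.233, 0.61, 0.757, -0.788], [0.0, 0.0, 0.0, 1.0]]}
tray [([286, 169, 75, 65], 0.63), ([165, 333, 216, 162], 0.59), ([200, 215, 23, 42], 0.59)]
tray_handle [([284, 169, 70, 67], 0.74)]
blank_loose [([307, 238, 20, 38], 0.91), ([333, 216, 23, 38], 0.88), ([300, 274, 22, 40], 0.82), ([165, 330, 211, 157], 0.44)]
blank_loaded [([294, 170, 13, 34], 0.98), ([166, 330, 214, 156], 0.67)]
dock [([165, 331, 214, 160], 0.85)]
glue [([201, 217, 25, 40], 0.91)]
0.7 [0.14127281 0.53159807 0.21134318] [ 1.79992311e+02 -1.66050349e-03  1.65114963e+02]
```

```bash
python3 - <<'E'
import cv2
a=cv2.imread("pics/top0.png");b=cv2.imread("pics/side0.png")
cv2.imwrite("pics/top1.png",cv2.resize(a[110:310,110:410],(800,533),interpolation=cv2.INTER_CUBIC))
cv2.imwrite("pics/side1.png",cv2.resize(b[110:410,40:440],(800,600),interpolation=cv2.INTER_CUBIC))
E
```

```text
(no output)
```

View pics/top1.png

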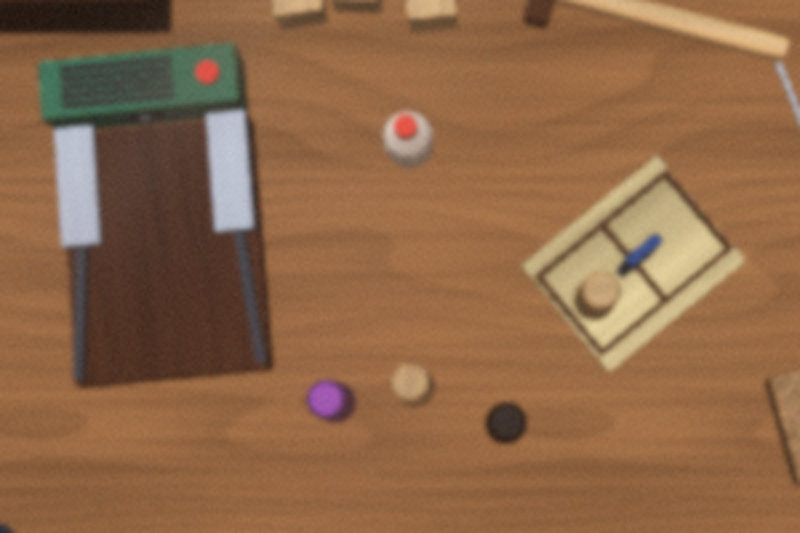

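View pics/side1.png

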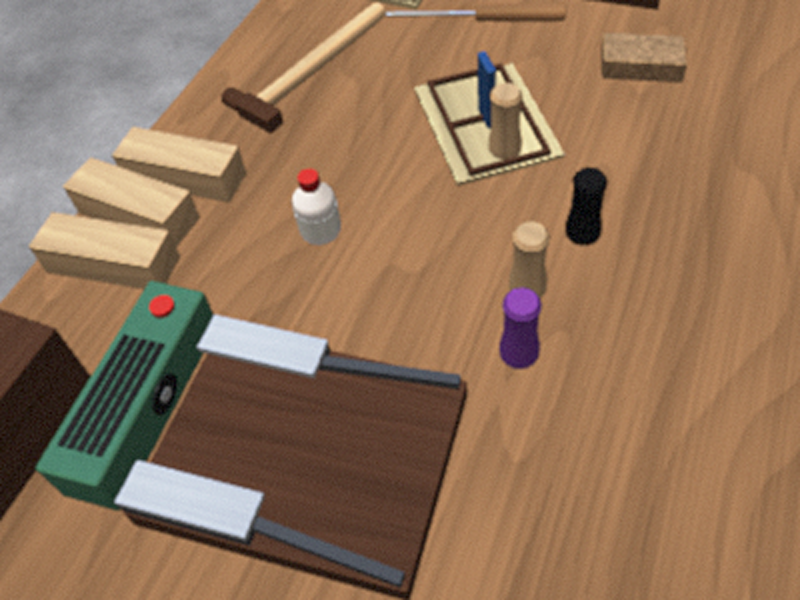

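The pictures show three posts in the top view: purple at (234,260), pale at (264,254) and black at (299,268). The pale one is the loose blank, since it alone is bare wood and stands on the bench. The tray is at about (347,208), with its loaded blank at lower left, so tray +x points lower-left. The dock is at about (170,192) and opens towards the robot. Next I fit the poses from both views.

```bash
cat > h.py <<'E'
from station import robot, fingers, vision, workorder, recognise
import numpy as np, cv2
from scipy.optimize import least_squares
def proj(c,P):
    k=vision.calibration(c);E=np.array(k["extrinsics"]);P=np.atleast_2d(P)
    q=P@E[:3,:3].T+E[:3,3]; q=q*[1,-1,-1]; q=q@np.array(k["mtx"]).T
    return q[:,:2]/q[:,2:]
T=lambda p:np.array(p)/(800/300)+[110,110]     # top crop -> pixel
S=lambda p:np.array(p)/2+[40,110]              # side crop -> pixel
def place(v,P):
    c,s=np.cos(v[3]),np.sin(v[3]); P=np.atleast_2d(P)
    return P@np.array([[c,-s,0],[s,c,0],[0,0,1]]).T+v[:3]
def fit(obs,v0):  # obs: (camera,pixel,model point); free x,y,z,yaw
    f=lambda v:np.concatenate([proj(c,place(v,m))[0]-p for c,p,m in obs])
    r=least_squares(f,v0,loss="soft_l1"); return r.x,r.fun.reshape(-1,2)
E
cat > fit0.py <<'E'
from h import *
np.set_printoptions(precision=4,suppress=True)
def tri(t,s):
    f=lambda v:np.concatenate([proj("top",v)[0]-T(t),proj("side",v)[0]-S(s)])
    r=least_squares(f,[.5,0,.05]); return r.x,r.fun
for n,t,s in (("loose top",(411,381),(530,237)),("loaded top",(600,290),(506,95)),("purple top",(328,399),(521,304)),("black top",(506,422),(590,182)),("glue cap",(405,126),(309,178))):
    print(n,*tri(t,s))
c=lambda x,y,z:np.array([x,y,z])
tray=[("top",T(p),m) for p,m in (((660,157),c(-.09,-.07,.008)),((525,268),c(.09,-.07,.008)),((610,370),c(.09,.07,.008)),((743,257),c(-.09,.07,.008)))]
tray=[(k,p,m*[1,1,1]) for k,p,m in tray]
tray+=[("side",S(p),m) for p,m in (((416,88),c(-.09,-.07,.008)),((513,65),c(-.09,.07,.008)),((562,153),c(.09,.07,.008)),((461,181),c(.09,-.07,.008)))]
for s in (1,-1):
    o=[(k,p,m*[1,s,1]) for k,p,m in tray]; print("tray",s,*fit(o,[.55,-.15,0,2.2]))
dock=[("top",T(p),m) for p,m in (((54,127),c(.11,.098,.052)),((93,124),c(.11,.058,.052)),((101,243),c(-.01,.058,.052)),((62,247),c(-.01,.098,.052)),((205,113),c(.11,-.058,.052)),((246,110),c(.11,-.098,.052)),((254,229),c(-.01,-.098,.052)),((215,233),c(-.01,-.058,.052)))]
dock+=[("side",S(p),m) for p,m in (((328,343),c(-.01,-.098,.052)),((320,375),c(-.01,-.058,.052)),((263,490),c(-.01,.058,.052)),((250,540),c(-.01,.098,.052)),((466,383),c(-.15,-.098,.03)),((409,588),c(-.15,.098,.03)))]
print("dock",*fit(dock,[.6,.25,0,0]))
E
python3 fit0.py
```

```text
loose top [ 0.439  -0.0298  0.0846] [-0.002  -0.0112  0.0089  0.0014]
loaded top [ 0.5248 -0.2102  0.0962] [ 0.0139  0.0627 -0.0583 -0.0087]
purple top [0.4227 0.0498 0.0846] [-0.0679 -0.3853  0.2893  0.0459]
black top [ 0.3999 -0.1204  0.0863] [ 0.0014  0.0104 -0.0087 -0.0015]
glue cap [ 0.6864 -0.0232  0.0903] [ 0.0407  0.1003 -0.0882 -0.01  ]
tray 1 [ 0.5632 -0.2548 -0.0057  2.2565] [[-0.5351 -0.3306]
 [-0.379  -0.7691]
 [ 0.8091  0.6929]
 [ 1.6904  1.1451]
 [-0.391  -0.071 ]
 [-0.3042 -0.5446]
 [ 1.4684  0.2752]
 [-1.2688  0.869 ]]
tray -1 [ 0.5632 -0.256  -0.0083  0.9521] [[  3.8944  79.9126]
 [  0.0347   0.1006]
 [ -2.5952 -79.2228]
 [  1.8822   0.5585]
 [ 79.8966  17.4478]
 [ -0.8841  -0.2135]
 [-80.937  -17.6284]
 [ -0.2729   1.4359]]
dock [ 0.5947  0.2263 -0.0046  0.1001] [[-0.1099  1.0065]
 [-0.0135  0.6176]
 [ 0.0193 -0.1795]
 [-0.2336 -0.1623]
 [ 0.7264  0.3472]
 [ 0.1057 -0.0451]
 [ 0.7505 -0.8552]
 [ 0.464  -0.8345]
 [ 0.4602 -1.8931]
 [-2.9591  0.0605]
 [ 1.0641  1.7909]
 [-2.0803  0.1287]
 [ 0.8407 -1.1146]
 [-0.0763  1.7471]]
```

```bash
cat >> fit0.py <<'E'
print("-----")
def fitz(obs,v0):
    f=lambda v:np.concatenate([proj(k,place([v[0],v[1],0,v[2]],m))[0]-p for k,p,m in obs])
    r=least_squares(f,v0,loss="soft_l1"); return r.x,np.abs(r.fun).max()
for n,o,v in (("tray",tray,[.56,-.25,2.25]),("dock",dock,[.6,.23,.1])):
    for k in ("top","side"): print(n,k,*fitz([q for q in o if q[0]==k],v))
    print(n,"both",*fitz(o,v))
def bp(k,p,z):
    f=lambda v:proj(k,[v[0],v[1],z])[0]-p
    return least_squares(f,[.5,0]).x
for n,t,s,z in (("loose",(411,381),(530,237),.095),("loaded",(600,290),(506,95),.103),("purple",(328,399),(521,304),.095),("black",(506,422),(590,182),.095)): print(n,bp("top",T(t),z),bp("side",S(s),z))
# crops with overlay
for k,f,F,n in (("top","pics/top0.png",8/3,"top2"),("side","pics/side0.png",2,"side2")):
    im=cv2.imread(f)
    im=im[110:310,110:410] if k=="top" else im[110:410,40:440]
    im=cv2.resize(im,None,fx=F,fy=F,interpolation=cv2.INTER_CUBIC); off=[110,110] if k=="top" else [40,110]
    def poly(v,P,col): cv2.polylines(im,[np.int32(np.round((proj(k,place([v[0],v[1],0,v[2]],P))-off)*F))],True,col,1)
    vt=fitz(tray,[.56,-.25,2.25])[0]; vd=fitz(dock,[.6,.23,.1])[0]
    R=lambda a,b,e,g,z:np.array([[a,e,z],[b,e,z],[b,g,z],[a,g,z]])
    poly(vt,R(-.09,.09,-.07,.07,.008),(0,0,255)); poly(vt,R(-.087,.087,-.053,.053,.016),(255,0,255)); poly(vt,R(-.02,.02,-.006,.006,.105),(255,255,0))
    for s in (1,-1): poly(vd,R(-.01,.11,s*.058,s*.098,.052),(0,0,255))
    poly(vd,R(-.15,.11,-.098,.098,.03),(0,255,255)); poly(vd,R(.11,.17,-.098,.098,.092),(255,0,255))
    a=np.linspace(0,6.28,24); b=bp("top",T((411,381)),.095)
    for r,z in ((.019,.095),(.021,0)): poly([b[0],b[1],0],np.c_[r*np.cos(a),r*np.sin(a),z+0*a],(0,255,0))
    cv2.imwrite(f"pics/{n}.png",im)
E
python3 fit0.py | sed '1,/-----/d'
```

```text
Traceback (most recent call last):
  File "fit0.py", line 13, in <module>
    o=[(k,p,m*[1,s,1]) for k,p,m in tray]; print("tray",s,*fit(o,[.55,-.15,0,2.2]))
                                                           ~~~^^^^^^^^^^^^^^^^^^^^
  File "h.py", line 15, in fit
    r=least_squares(f,v0,loss="soft_l1"); return r.x,r.fun.reshape(-1,2)
  File "h.py", line 14, in <lambda>
    f=lambda v:np.concatenate([proj(c,place(v,m))[0]-p for c,p,m in obs])
                               ~~~~^^^^^^^^^^^^^^
  File "h.py", line 5, in proj
    k=vision.calibration(c);E=np.array(k["extrinsics"]);P=np.atleast_2d(P)
ValueError: time passes only in moves, steps and waits
```

Calibration calls are evidently limited, so I'll cache the values.

```bash
python3 - <<'E'
s=open("h.py").read()
s=s.replace('def proj(c,P):\n    k=vision.calibration(c);','CAL={c:vision.calibration(c) for c in ("top","side")}\ndef proj(c,P):\n    k=CAL[c];')
open("h.py","w").write(s)
E
python3 fit0.py 2>&1| sed '1,/-----/d'; python3 -c "
from h import *
print(robot.current_time_s())"
```

```text
tray top [ 0.563  -0.2533  2.2586] 1.5292151107014433
tray side [ 0.5607 -0.2506  2.2592] 2.210322484567712
tray both [ 0.5619 -0.2521  2.2581] 1.8778292702579051
dock top [0.5937 0.2262 0.0915] 0.7865135959811482
dock side [0.5937 0.2272 0.1017] 3.1095561683644064
dock both [0.5936 0.2264 0.0951] 2.823284750704204
loose [ 0.4384 -0.0303] [ 0.437 -0.022]
loaded [ 0.5242 -0.2096] [ 0.5224 -0.2033]
purple [0.4214 0.0484] [0.4216 0.0563]
black [ 0.3998 -0.1203] [ 0.3988 -0.1128]
0.7
```

View pics/top2.png

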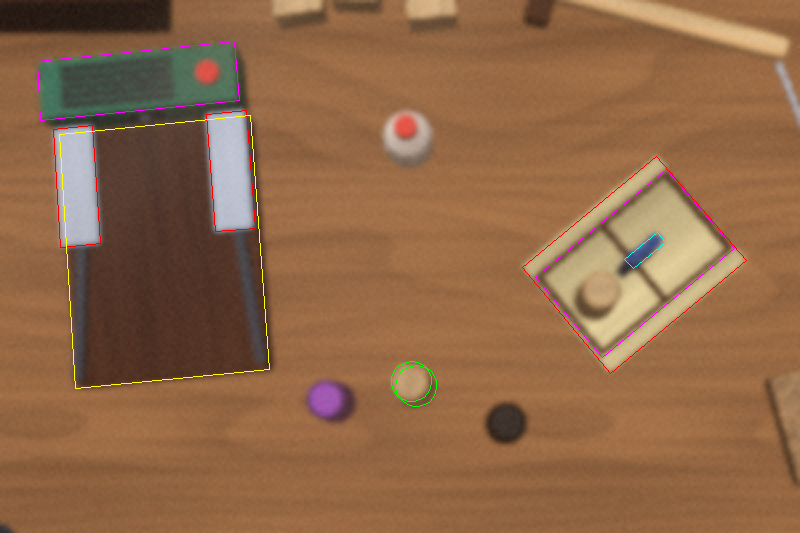

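View pics/side2.png

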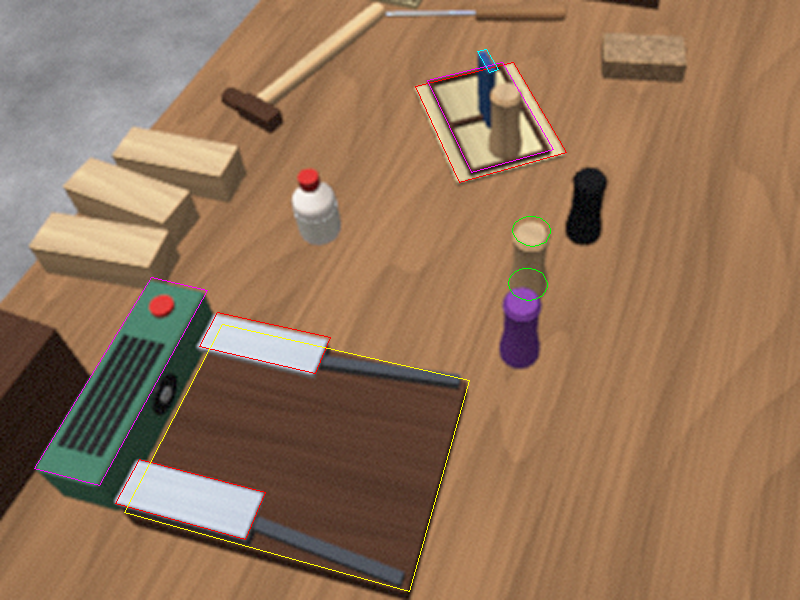

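Both overlays agree with the pictures to within about 3 mm: tray at (.562,-.252) yaw 129.4°, dock at (.594,.226) yaw 5.4°, pale loose blank at (.438,-.028). The green circles sit on the pale post and not on the purple or black one, which confirms the target. Next I check IK, then pick.

```bash
cat >> h.py <<'E'
TR=np.array([.562,-.252]); TY=2.2582; DK=np.array([.5936,.2264]); DY=.094
u=lambda a:np.array([np.cos(a),np.sin(a)])
EMP=TR-.054*u(TY); LAND=DK-.130*u(DY); HOME=DK+.02*u(DY); BL=np.array([.4382,-.0285])
rot=lambda yaw:[180,0,(np.degrees(yaw)+180)%360-180]
p3=lambda xy,z:[xy[0],xy[1],z]
def rep(): print(round(robot.current_time_s(),2),np.round(robot.current_tool_pos(),4),"gap",round(robot.current_finger_gap(),3),"grip",np.round(robot.current_gripper_force(),1),"F",np.round(robot.current_contact_force(),1))
E
python3 - <<'E'
from h import *
B=np.radians(102)
for n,p,a in (("bl",p3(BL,.06),B),("emp",p3(EMP,.066),TY),("empH",p3(EMP,.2),TY),("han",p3(TR,.083),TY),("hanH",p3(TR,.2),TY),("land",p3(LAND,.2),DY+np.pi),("landL",p3(LAND,.113),DY+np.pi),("home",p3(HOME,.113),DY+np.pi),("homeH",p3(HOME,.22),DY+np.pi)):
    q=robot.inverse_kinematics(p,rot(a)); print(n,np.round(p,3),None if q is None else np.round(q,0))
robot.move_to(p3(BL,.2),rot(B)); fingers.gripper_to(1.0,20); rep()
robot.line_to(p3(BL,.058),velocity=.12); rep()
fingers.gripper_to(0.0,21); rep()
robot.line_to(p3(BL,.2),velocity=.12); rep()
for c in("top","side"):
    cv2.imwrite(f"pics/{c}3.png",vision.grab_frame(c)[...,::-1])
E
```

```text
bl [ 0.438 -0.028  0.06 ] [-42.  19.  53. 117. -19.  53.  33.]
emp [ 0.596 -0.294  0.066] [ -1.  43.  45.  79. -31.  70.  86.]
empH [ 0.596 -0.294  0.2  ] [ -1.  38.  47.  68. -27.  85.  82.]
han [ 0.562 -0.252  0.083] [ -7.  37.  46.  87. -28.  68.  83.]
hanH [ 0.562 -0.252  0.2  ] [ -8.  32.  50.  78. -25.  81.  81.]
land [0.464 0.214 0.2  ] [-42.  14.  18.  94.  -5.  73.  73.]
landL [0.464 0.214 0.113] [-41.  18.  18. 102.  -6.  61.  74.]
home [0.614 0.228 0.113] [-33.  34.  18.  77. -11.  70.  81.]
homeH [0.614 0.228 0.22 ] [-33.  31.  20.  67. -10.  83.  80.]
3.18 [ 0.4383 -0.0279  0.2   ] gap 1.002 grip 0.0 F [0.5 0.4 0.4]
4.52 [ 0.4389 -0.0286  0.0586] gap 1.002 grip 0.0 F [-0.4 -0.4  0.4]
5.03 [ 0.4384 -0.0284  0.0584] gap 0.42 grip 20.8 F [-1.5  0.6  5.3]
6.37 [ 0.4375 -0.0285  0.1993] gap 0.413 grip 21.1 F [ 0.4  0.4 -0.3]
```

```bash
python3 - <<'E'
from h import *
robot.line_to(p3(EMP,.2),rot(TY),velocity=.15); rep()
robot.line_to(p3(EMP,.076),velocity=.1); rep()
print(robot.line_to(p3(EMP,.061),velocity=.02,f_stop=3)); rep()
a=vision.grab_frame("top");b=vision.grab_frame("side")
F=lambda i,x,y:cv2.resize(i[y:y+120,x:x+120],(390,390),interpolation=cv2.INTER_CUBIC)
cv2.imwrite("pics/place.png",np.hstack([F(a,295,150),F(b,230,110)])[...,::-1])
E
```

```text
8.68 [ 0.5963 -0.293   0.2001] gap 0.414 grip 21.1 F [-0.7 -0.1 -0.5]
10.07 [ 0.5968 -0.2942  0.0769] gap 0.415 grip 21.1 F [ 0.5 -0.1 -1.3]
True
10.59 [ 0.5964 -0.2938  0.0666] gap 0.417 grip 21.4 F [-0.7  0.1  3.7]
```

View pics/place.png

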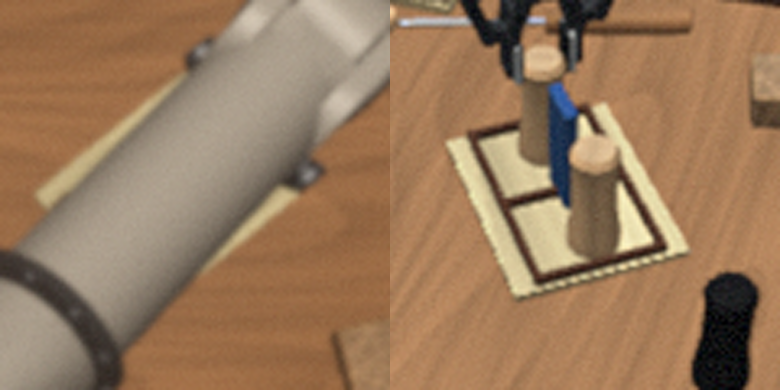

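The side view shows the held blank (about (540,110) in the crop) standing inside the empty half. Contact came at the expected height, so I release and check.

```bash
python3 - <<'E'
from h import *
fingers.gripper_to(1.0,20); rep()
robot.line_to(p3(EMP,.2),velocity=.12); 
robot.line_to(p3(TR,.2),velocity=.15); rep()
b=vision.grab_frame("side")
F=lambda i,x,y:cv2.resize(i[y:y+120,x:x+120],(390,390),interpolation=cv2.INTER_CUBIC)
im=F(b,230,110)
# overlay of predicted rim/floor point/handle
def poly(P,col): cv2.polylines(im,[np.int32((proj("side",place([*TR,0,TY],P))-[230,110])*3.25)],True,col,1)
im=np.ascontiguousarray(im); a=np.linspace(0,6.28,24)
for x in(-.054,.054): poly(np.c_[x+.021*np.cos(a),.021*np.sin(a),.008+0*a],(0,255,0))
poly(np.array([[-.02,-.006,.105],[.02,-.006,.105],[.02,.006,.105],[-.02,.006,.105]]),(255,0,0))
cv2.imwrite("pics/placed.png",im[...,::-1])
E
```

```text
11.23 [ 0.5954 -0.2931  0.0651] gap 0.997 grip 0.0 F [-0.1 -0.7  0. ]
13.02 [ 0.5623 -0.252   0.1998] gap 0.998 grip 0.0 F [ 0.6 -1.2  0.1]
```

View pics/placed.png

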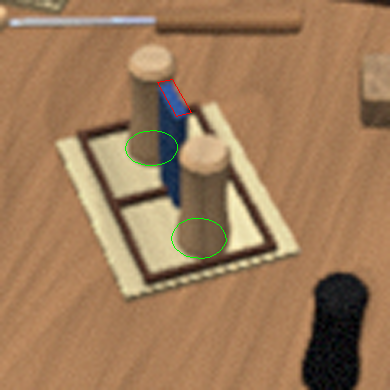

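Both blanks stand in their own halves, feet at the green circles to within a few mm. The handle is where I predicted, so I grip and lift.

```bash
python3 - <<'E'
from h import *
robot.line_to(p3(TR,.083),velocity=.1); rep()
fingers.gripper_to(0.0,80); rep()
robot.line_to(p3(TR,.103),velocity=.03); rep()
robot.line_to(p3(TR,.213),velocity=.08); rep()
b=vision.grab_frame("side")
cv2.imwrite("pics/lift.png",cv2.resize(b[60:210,210:410],(600,450),interpolation=cv2.INTER_CUBIC)[...,::-1])
E
```

```text
14.38 [ 0.5626 -0.2524  0.0839] gap 1.002 grip 0.0 F [-0.2  0.5 -0.2]
15.11 [ 0.5626 -0.2516  0.0832] gap 0.088 grip 78.4 F [1.4 1.  0.1]
15.93 [ 0.5619 -0.2519  0.1029] gap 0.085 grip 78.3 F [-0.   0.5 -4.6]
17.45 [ 0.5617 -0.2517  0.2123] gap 0.088 grip 78.3 F [ 0.1  0.  -4.7]
```

View pics/lift.png

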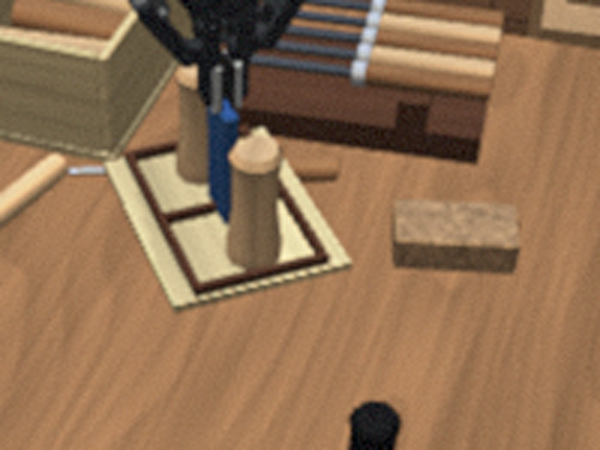

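The tray hangs level with both blanks standing. I carry it above the landing.

```bash
python3 - <<'E'
from h import *
Y=DY+np.pi
robot.line_to(p3(LAND,.213),rot(Y),velocity=.11); rep()
robot.line_to(p3(LAND,.135),velocity=.06); rep(); print(robot.current_eef_rot())
b=vision.grab_frame("side");a=vision.grab_frame("top")
im=[]
for k,i,o,F,s in(("side",b,(40,200),2,(210,280)),("top",a,(110,160),2.5,(120,130))):
    c=cv2.resize(i[o[1]:o[1]+s[0],o[0]:o[0]+s[1]],None,fx=F,fy=F,interpolation=cv2.INTER_CUBIC)
    def poly(v,P,col): cv2.polylines(c,[np.int32((proj(k,place(v,P))-o)*F)],True,col,1)
    R=lambda a,b,e,g,z:np.array([[a,e,z],[b,e,z],[b,g,z],[a,g,z]])
    z=robot.current_tool_pos(); poly([z[0],z[1],z[2]-.083,Y],R(-.09,.09,-.07,.07,.008),(255,0,0))
    poly([*DK,0,DY],R(-.15,-.01,-.074,.074,.03),(255,255,0))
    im.append(c)
h=max(x.shape[0] for x in im)
im=np.hstack([np.pad(x,((0,h-x.shape[0]),(0,0),(0,0))) for x in im])
f=min(1,800/im.shape[1]);cv2.imwrite("pics/land.png",cv2.resize(im,None,fx=f,fy=f)[...,::-1])
E
```

```text
21.98 [0.4642 0.214  0.213 ] gap 0.082 grip 78.4 F [-0.4  0.9 -4.7]
23.43 [0.4646 0.2144 0.1355] gap 0.082 grip 78.4 F [ 1.2  0.5 -4.3]
[ 1.79974894e+02  5.59247559e-02 -1.74617426e+02]
```

View pics/land.png

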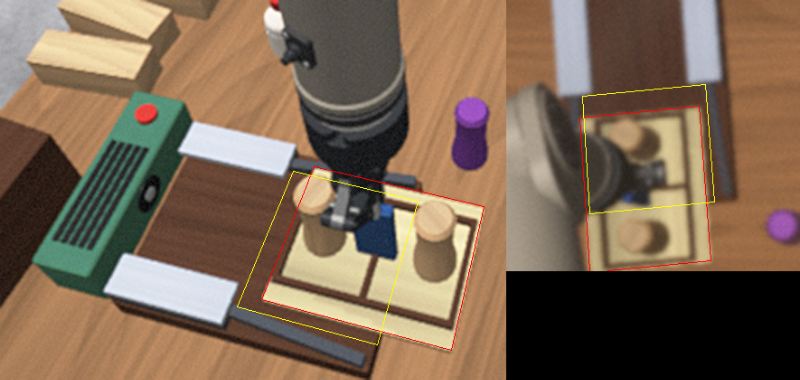

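The predicted tray outline (red) matches the plate in both views, level and centred between the guides. I lower it and slide.

```bash
python3 - <<'E'
from h import *
d=lambda:np.round(np.array([u(DY)@(np.array(robot.current_tool_pos())[:2]-DK),u(DY+np.pi/2)@(np.array(robot.current_tool_pos())[:2]-DK)]),4)
print(robot.line_to(p3(LAND,.107),velocity=.02,f_stop=3.5)); rep()
z=max(robot.current_tool_pos()[2],.1125)+.0005
print(robot.line_to(p3(DK-.085*u(DY),z),velocity=.03,f_stop=12)); rep(); print(d())
E
```

```text
True
24.55 [0.4641 0.2145 0.1131] gap 0.078 grip 80.5 F [-0.1  1.   5.7]
True
25.02 [0.464  0.2145 0.1131] gap 0.085 grip 80.5 F [ 0.3 -0.4  4.6]
[-0.1302  0.0003]
```

```bash
python3 - <<'E'
from h import *
d=lambda:np.round(np.array([u(DY)@(np.array(robot.current_tool_pos())[:2]-DK),u(DY+np.pi/2)@(np.array(robot.current_tool_pos())[:2]-DK)]),4)
robot.line_to(p3(LAND,.1145),velocity=.02); rep()
print(robot.line_to(p3(DK-.085*u(DY),.1145),velocity=.03,f_stop=15)); rep(); print(d())
E
```

```text
25.31 [0.4634 0.2139 0.1137] gap 0.082 grip 78.4 F [ 0.8  1.2 -4.8]
False
26.96 [0.5088 0.2184 0.1145] gap 0.078 grip 78.3 F [ 0.1 -0.4 -4.1]
[-0.0852  0.    ]
```

The tray's front edge is already 5 mm past the mouth, under the lips, with no contact force. I slide on to the stop.

```bash
python3 - <<'E'
from h import *
d=lambda:np.round(np.array([u(DY)@(np.array(robot.current_tool_pos())[:2]-DK),u(DY+np.pi/2)@(np.array(robot.current_tool_pos())[:2]-DK)]),4)
print(robot.line_to(p3(DK+.005*u(DY),.114),velocity=.04,f_stop=15)); rep(); print(d())
print(robot.line_to(p3(DK+.032*u(DY),.1135),velocity=.02,f_stop=12)); rep(); print(d())
E
```

```text
False
29.36 [0.5985 0.2269 0.114 ] gap 0.082 grip 78.5 F [-0.5 -0.  -4.4]
[0.0049 0.    ]
True
30.31 [0.615  0.2279 0.1132] gap 0.084 grip 80.1 F [-2.   0.8  5.4]
[ 0.0215 -0.0005]
```

The tray is at about the home position, but the stop force was partly vertical. I unload it and press forward once more to be sure.

```bash
python3 - <<'E'
from h import *
d=lambda:np.round(np.array([u(DY)@(np.array(robot.current_tool_pos())[:2]-DK),u(DY+np.pi/2)@(np.array(robot.current_tool_pos())[:2]-DK)]),4)
p=np.array(robot.current_tool_pos())[:2]
robot.line_to(p3(p-.003*u(DY),.1141),velocity=.02); rep()
print(robot.line_to(p3(DK+.036*u(DY),.1141),velocity=.02,f_stop=14)); rep(); print(d())
p=np.array(robot.current_tool_pos())[:2]
print(robot.line_to(p3(p+.0005*u(DY),.109),velocity=.01,f_stop=6)); rep(); print(d())
print(robot.line_to(p3(DK+.036*u(DY),robot.current_tool_pos()[2]),velocity=.02,f_stop=14)); rep(); print(d())
for c,o in(("side",(50,230)),("top",(100,110))):
    i=vision.grab_frame(c); F=(lambda:cv2.resize(i[o[1]:o[1]+150,o[0]:o[0]+150],(400,400),interpolation=cv2.INTER_CUBIC))()
    im=F if c=="side" else np.hstack([im,F])
cv2.imwrite("pics/home.png",im[...,::-1])
E
```

```text
30.62 [0.6113 0.2275 0.1134] gap 0.084 grip 78.8 F [-1.   0.6 -2.6]
True
31.14 [0.6152 0.2277 0.1137] gap 0.084 grip 79.3 F [-2.1  0.4 -0.1]
[ 0.0217 -0.0008]
True
31.35 [0.6147 0.2276 0.1132] gap 0.085 grip 80.1 F [-0.2 -0.5  3.9]
[ 0.0211 -0.0008]
True
31.81 [0.6145 0.2275 0.1133] gap 0.082 grip 80.0 F [-1.3 -1.4  4.8]
[ 0.0209 -0.0009]
```

View pics/home.png

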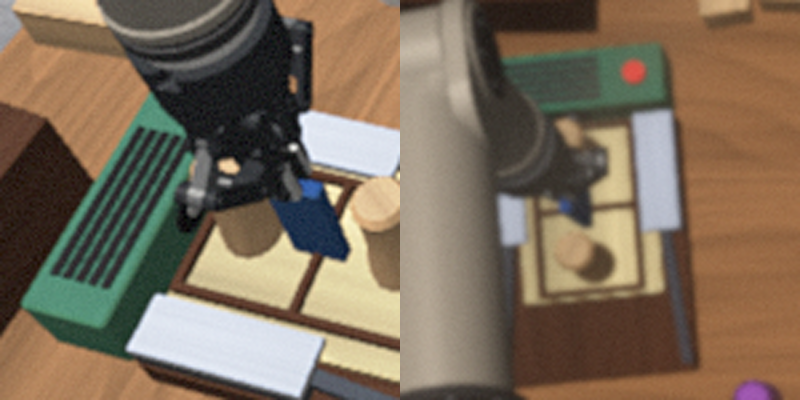

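The tray stops repeatedly at dock x ≈ 21 mm, which is home at 20 mm, and both blanks stand. I release, retreat and check.

```bash
python3 - <<'E'
from h import *
fingers.gripper_to(1.0,20); rep()
p=np.array(robot.current_tool_pos())[:2]
robot.line_to(p3(p,.26),velocity=.1); rep()
robot.move_to([.45,-.1,.35],rot(np.radians(102))); rep()
for c,o in(("side",(50,230)),("top",(100,110))):
    i=vision.grab_frame(c); F=cv2.resize(i[o[1]:o[1]+150,o[0]:o[0]+150],(400,400),interpolation=cv2.INTER_CUBIC)
    k=400/150
    for m in ([.110,0,.038],[.110,.05,.038],[-.070,.05,.038],[-.070,-.05,.038]):
        q=(proj(c,place([*DK,0,DY],m))[0]-o)*k; cv2.circle(F,tuple(int(v) for v in q),3,(255,0,255),1)
    im=F if c=="side" else np.hstack([im,F])
cv2.imwrite("pics/done.png",im[...,::-1])
E
```

```text
32.64 [0.614  0.2275 0.1128] gap 1.0 grip 0.0 F [-0.1 -0.1  0.8]
34.27 [0.6137 0.2274 0.2592] gap 1.004 grip 0.0 F [-0.7  0.2  0.1]
35.67 [ 0.4507 -0.0984  0.3498] gap 1.0 grip 0.0 F [ 0.4 -0.7  0.2]
```

View pics/done.png

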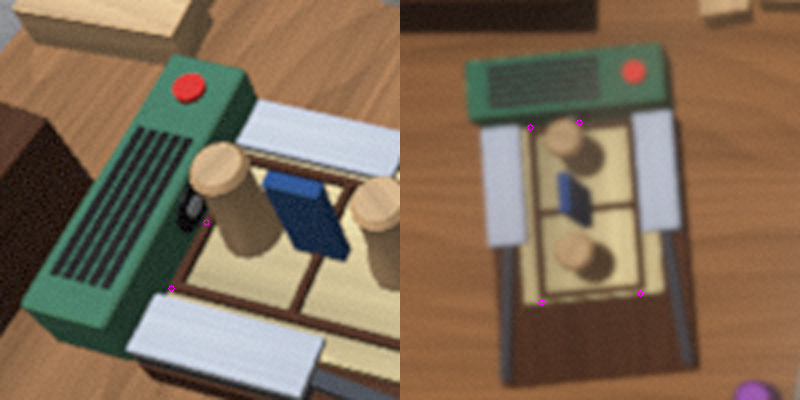

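The tray's rear edge lies on the predicted home marks at (541,302) and (641,294), its front is at the blower, and both blanks stand. I hand it in.

```bash
python3 -c "
from h import *
print(workorder.close_job())"
```

```text
the job is handed in; nothing more can be done
None
```

The job is handed in: the tray is home against the blower with both blanks standing in their own halves, the bare wood was gripped at about 21 N, nothing else was touched as far as I could see, and about 36 s of the 69 s were used.

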